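# Release a candle carton and trap it with the other finger

### The job

On the party-shop counter, press down the key of the blue dispenser with one finger so that its gate drops and the spring sends the blue-banded carton out along the chute, and trap the carton with the other finger after it has come out past the gate but before its front runs over the end of the chute. The program finishes while holding: one finger still keeps the key down and the other still holds the carton at rest against the push of the spring. Only touch the carton, never lift or tip it, and leave the orange dispenser and the other things on the counter alone.

Things in the scene. Friction and masses are not known exactly. Their poses are not given: they have to be found in the camera images.
- blue_dispenser: fixed low carton dispenser, blue housings, grey chute 240 mm long. Origin: centre of the chute's underside; z up; x along the chute, the carton slides to -x; +y is the key's side. Chute floor at z 20 mm, y +-29, x -120 to +120 mm; rails at y +-27 mm stand 10 mm above it. Key housing: x -85 to +5, y +30 to +76, top z 45 mm. Spring housing: x +90 to +120, top z 65 mm.
- blue_key_top (a point): centre of the top of the blue press key (28 x 26 mm, white inlay), at x -55, y +62, z +58 mm in the blue dispenser's frame when up; it moves with the key
- blue_key (a joint): travel of the blue key in m: 0 up, 0.010 fully down; it counts as down above 0.006. A spring pushes it up (about 2 N at the top, 5 N at the bottom, plus up to 2 N of rubbing at the gate). The gate is one piece with the key, sinks with it and frees the carton at about 0.005
- blue_gate (a point): middle of the top edge of the steel gate across the blue chute, 6 mm thick, 44 mm wide, 5.5 mm above the floor when the key is up; at x -19, y 0, z +25.5 mm of the dispenser
- blue_chute_end (a point): middle of the open end of the blue chute floor (yellow band), at x -120, y 0, z +20 mm of the dispenser; the carton's front face must not pass it
- blue_carton: loose candle carton, white, blue band, 60 (x) x 44 (y) x 50 mm high, about 0.1 kg. Origin: centre of its underside; starts at x +15 mm of the dispenser, front face (-x) at the gate, axes alike. Gate down, it slides to -x at 15 to 30 mm/s and goes over the end in 4 to 7 s unless stopped (1 to 2.5 N). It must be stopped 10 mm or more out from its start
- blue_pusher: black plate, 42 mm wide, 44 mm high, behind the carton in the blue dispenser; a damped spring drives it to -x with about 2.3 N, up to 110 mm. Origin: centre of its lower edge, at x +49 mm of the dispenser at the start
- orange_dispenser: fixed low carton dispenser, orange housings, grey chute 240 mm long. Origin: centre of the chute's underside; z up; x along the chute, the carton slides to -x; +y is the key's side. Chute floor at z 20 mm, y +-29, x -120 to +120 mm; rails at y +-27 mm stand 10 mm above it. Key housing: x -85 to +5, y +30 to +76, top z 45 mm. Spring housing: x +90 to +120, top z 65 mm. Not to be used.
- orange_key (a joint): travel of the orange dispenser's key in m, 0 up, 0.010 down; to be left alone
- orange_carton: loose carton with an orange band in the orange dispenser, same sizes and start as the blue one; to be left alone
- ribbon_spool: loose red spool, 60 mm across, 35 mm high, origin under its centre; bystander
- party_cup: loose green cup, 70 mm across, 60 mm high, origin under its centre; bystander
- balloon_weight: loose brass-coloured balloon weight, 68 mm across, 70 mm high, origin under its centre; bystander
- cake_boards: loose stack of silver cake boards, disc 150 mm across, 24 mm high, origin under its centre; bystander
- stapler: loose red and black stapler, 130 x 34 x 50 mm, origin under its centre; bystander
- hat_pin_box: loose pink box, 70 x 50 x 30 mm, origin under its centre; bystander
There are look-alikes about, which are no part of the job. What is shaped like the blue_carton but black is not meant.

How it is judged:
By the outcome, as a careful person would: the job done as asked, in the order asked, and still so for the second after the job is handed in, while the arm keeps its last pose, push and grip.
It also fails if it takes over 40 s, if anything falls off the work surface, if the arm or the gripper's body presses on something with over 40 N, if the wrist force passes 120 N, or if a joint passes its speed limit or range.

### The arm

A 6-joint arm with a two-finger parallel gripper is mounted at the origin on the work surface. World frame = base frame: x ahead of the robot, y to its left, z up, the work surface at z = 0. Lengths are in m, angles in rad, forces in N, time in s.
With the tool pointing down it reaches from about 0.35 to 0.975 m from the base axis. Payload 4.9 kg.
Tool frame: the origin (TCP) lies at the very end of the fingers, on their centre line; the grasp point (between the pads) lies 19 mm behind it; z points along the fingers, y is the direction in which the jaws open and shut (so a half turn about z gives the same grasp; the last joint's range is limited). The gripper opens to 85 mm and grips with 20 to 120 N. Pads are 22 mm wide; open, the fingers measure 114 mm over their backs; the gripper's body (76 mm by 85 mm) begins 54 mm behind the grasp point. The pads swing forward as they close: fully open they stand 13 mm farther back than shut.
Start: joints at [1.049, 0.053, 1.613, -0, 1.476, -0.119], TCP at [0.245, 0.575, 0.231] pointing down, gripper open.
Joint ranges: [-3.01, 3.01], [-1.01, 2.22], [0.06, 2.58], [-1.02, 4.17], [0.09, 2.62], [-3.14, 3.14]. Speed limits (rad/s): [2.57, 2.57, 3.14, 3.14, 3.14, 3.14].

### API

Orientations are given as a rotation vector (axis times angle).
In Python, from station import ctrl gives the robot as it stands.
- The arm moves only by the tool apply_moves, never from a script. Its argument "deltas" is a list of rows, each a list of 5 numbers: the shift along the tool's x, y, z in m, then the turn about the tool's z in rad, then the gripper's target within -1 to 1 (fully open at 1, half-way at 0, shut at -1). A call has exactly 8 rows; each row shifts and turns the pose as measured when the row begins, along the tool's axes as they then stand; what a row does not reach is not made up. A row lasts 1/8 s, in which the tool goes at most 62.5 mm and 10.7 degrees, less where a joint would pass 70% of its speed; a pose out of reach is approached as far as the arm can. A call with a gripper value outside its range is refused whole. The fingers move at their own pace and stop on an object; "grip_force" is the grip in N (left out, the last holds). Time passes only in rows, so rows that do not move let the fingers close, or fill a call up. It gives the time, the measured TCP pose, the force and the opening at its end, in the units of the state.
- ctrl.get_obs(): the state, without advancing time (a new reading comes with each control period).
- ctrl.get_image(name): name is "side" or "top" or "wrist"; returns a dict with "img" (384x512x3 uint8, red, green, blue), "range_z" (384x512 float32, m along the optical axis (not along the pixel's ray), 0 where there is no reading), "mtx" (3x3 intrinsics, pixels), "eye" and "attitude" of the camera in the world; the wrist camera has in their place "mount" (4x4, takes a point from camera to tool coordinates, whose origin is the TCP and whose axes are the flange's). Camera axes: x right, y down, z forward; pixel columns grow to the right and rows downward; lengths in m; the calibration is good to about 2 mm. A picture is of the moment at which its call begins: read the wrist's pose just before it.
- ctrl.finish_job(): hands the job in, once; it reports no verdict.
Trained networks look in a picture, given as the dict that the camera call returned (one of the last four; its "shot" number tells which), for a name from the list of things; names that differ only in an ending like _2 or _b are one class to them, and where a whole thing is asked for, a point or a joint stands for the part that bears it (a point fixed in the world has none). Each returns a list of dicts, best first, with "confidence" (0 to 1); they miss things now and then, are a little off and sometimes report something else, mostly with a low value. They report only what shows in the picture. A call takes as long as a camera call. They do not tell look-alikes from the thing itself.
- ctrl.search_frame(picture, target): "extent" ([left, top, width, height] in pixels, round what is visible of it).
- ctrl.spot_point(picture, target): "uv" ([column, row] in pixels: a listed point, or the origin of a listed thing).
The state is a dict: "t": time; "q": joint angles; "dq": joint speeds; "effort": joint torques, N m; "tool_pos": TCP position; "tool_rot": TCP orientation; "contact_force": force on the tool from outside, world axes, zero at the start; "wrist_torque": the same for the moment, N m; "opening": finger opening in m.
Only numpy, scipy, OpenCV 4.12 (cv2) and the standard library are available. Lean on these libraries where they do the work, as an engineer would, in place of code of your own. Each camera call takes 0.05 s, during which the arm holds its last target.

## Working session

There is one attempt and no reset: what is moved stays moved. The work goes in short steps, Python scripts to look and compute and a tool call to move; the robot and the scene stay as the last step left them, time stands still between calls to the robot, and variables do not carry over. Pictures are saved under pics/ and viewed, and the job is handed in when it is done.

Besides the shell and the picture viewer there is one more tool, called after ">>>" by a JSON object that holds its "api" and its "payload", one argument or row to a line. apply_moves: Moves the arm, as the interface text tells. Its arguments: {"type":"object","properties":{"deltas":{"type":"array"},"grip_force":{"type":"number"}},"required":["deltas"]}

```bash
ls; mkdir -p pics; cat > h.py <<'E'
import numpy as np,cv2
from station import ctrl
from scipy.spatial.transform import Rotation as R
def save(p,n): cv2.imwrite('pics/'+n,p['img'][:,:,::-1])
E
python3 - <<'E'
from h import *
o=ctrl.get_obs(); print(o)
for n in ['top','side','wrist']:
    p=ctrl.get_image(n); save(p,n+'0.png'); print(n,p['mtx'],p.get('eye'),p.get('attitude'),p.get('mount'))
E
```

```text
pics
{'t': 0.0, 'q': array([ 1.04903054e+00,  5.33674034e-02,  1.61425835e+00, -9.09958954e-06,
        1.47599643e+00, -1.18988227e-01]), 'dq': array([-0.00023458,  0.00034253,  0.00064691, -0.00039046, -0.00056318,
       -0.00022089]), 'effort': array([-1.25024893e-03, -3.93687129e+01, -3.70172381e+01, -1.11821232e-04,
        7.29892374e-03, -1.10685187e-05]), 'tool_pos': array([0.24467492, 0.57445687, 0.23007777]), 'tool_rot': array([-6.28285754e-01, -3.07748124e+00,  3.02963564e-03]), 'contact_force': array([-0.25464735,  0.07434165,  0.81908646]), 'wrist_torque': array([-0.00256005, -0.04603079, -0.02495232]), 'opening': 0.08551732693704998}
top [[384.25171509   0.         257.351811  ]
 [  0.         384.25171509 191.51411623]
 [  0.           0.           1.        ]] [0.4727167  0.00498702 1.01651942] [-2.19859129  2.13222656 -0.1381658 ] None
side [[360.3343411    0.         256.75515302]
 [  0.         360.3343411  191.50901077]
 [  0.           0.           1.        ]] [ 0.03997687 -0.52248977  0.84377707] [-2.22444894  0.92559939 -0.35240291] None
wrist [[269.19337253   0.         256.41077257]
 [  0.         269.19337253 193.96687306]
 [  0.           0.           1.        ]] None None [[ 1.73762517e-04 -9.61182962e-01 -2.75911732e-01  6.89086283e-02]
 [ 9.99999976e-01  1.30148880e-04  1.76381144e-04  7.14758829e-04]
 [-1.33624948e-04 -2.75911756e-01  9.61182961e-01 -1.43728755e-01]
 [ 0.00000000e+00  0.00000000e+00  0.00000000e+00  1.00000000e+00]]
```

View pics/top0.png

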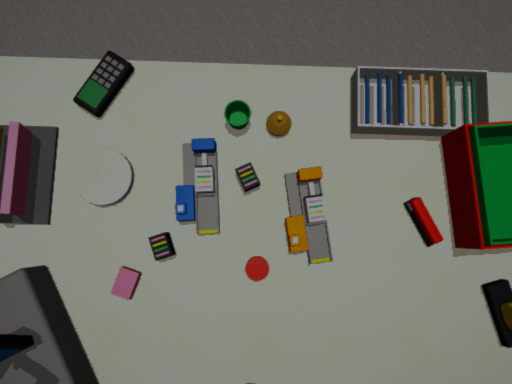

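View pics/side0.png

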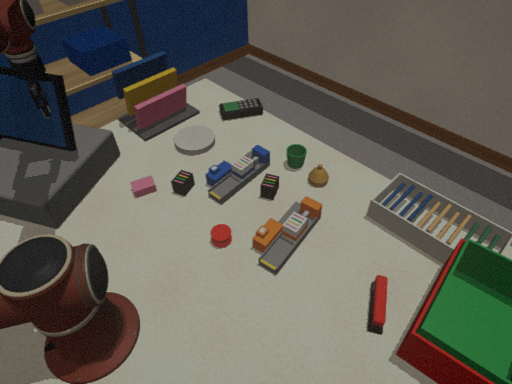

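View pics/wrist0.png

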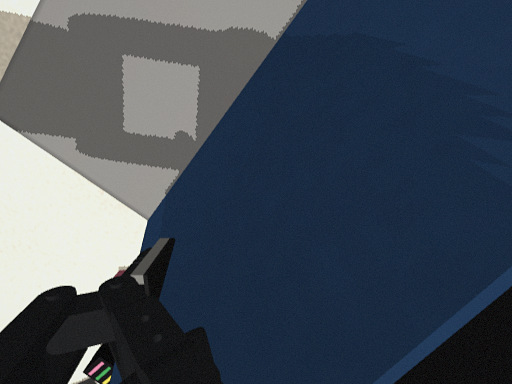

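The top view shows the blue dispenser at about (205,190), with its yellow end at (207,232) and its key at (181,209). The orange dispenser is to its right. The gripper starts beside a screen or register at the left. Next I'll measure the dispenser pose.

```bash
cat >> h.py <<'E'
def w2p(p,X):
    Rm=R.from_rotvec(p['attitude']).as_matrix(); c=Rm.T@(np.asarray(X)-p['eye']); u=p['mtx']@c; return u[:2]/u[2]
def cloud(p,o=None):
    z=p['range_z']; K=p['mtx']; v,u=np.mgrid[:z.shape[0],:z.shape[1]]
    c=np.stack([(u-K[0,2])/K[0,0]*z,(v-K[1,2])/K[1,1]*z,z],-1)
    if 'mount' in p:
        M=p['mount']; c=c@M[:3,:3].T+M[:3,3]
        return c@R.from_rotvec(o['tool_rot']).as_matrix().T+o['tool_pos']
    return c@R.from_rotvec(p['attitude']).as_matrix().T+p['eye']
E
python3 - <<'E'
from h import *
o=ctrl.get_obs()
P={n:ctrl.get_image(n) for n in['top','side']}
for n,p in P.items():
    C=cloud(p); np.save(f'{n}C.npy',C)
    print(n,'tcp px',w2p(p,o['tool_pos']))
    for t in ['blue_dispenser','blue_key_top','blue_gate','blue_chute_end','blue_carton','blue_pusher','orange_dispenser']:
        for d in ctrl.spot_point(p,t)[:2]:
            u,v=np.round(d['uv']).astype(int); print(n,t,d,C[v,u].round(4) if 0<=v<384 and 0<=u<512 else '')
    for t in ['blue_dispenser']: print(ctrl.search_frame(p,t))
p=P['top'];s=p['img'][120:250,150:350]; cv2.imwrite('pics/topz.png',cv2.resize(s,None,fx=4,fy=4,interpolation=cv2.INTER_CUBIC)[:,:,::-1])
C=np.load('topC.npy');print('register',C[280:384:25,0:110:20].round(2).tolist())
E
```

```text
top tcp px [-42.87585204 345.58156347]
top blue_dispenser {'uv': [204.6, 187.0], 'confidence': 0.7} [0.5917 0.1273 0.0692]
top blue_key_top {'uv': [180.0, 209.2], 'confidence': 0.55} [0.536  0.1885 0.0573]
top blue_gate {'uv': [206.4, 197.1], 'confidence': 0.54} [0.5719 0.13   0.0185]
top blue_gate {'uv': [420.6, 223.5], 'confidence': 0.32} [ 0.5181 -0.4257  0.0322]
top blue_chute_end {'uv': [206.2, 232.7], 'confidence': 0.76} [0.4787 0.1256 0.0203]
top blue_chute_end {'uv': [104.3, 172.6], 'confidence': 0.41} [0.6259 0.3973 0.0238]
top blue_carton {'uv': [248.8, 183.6], 'confidence': 0.97} [0.6053 0.0187 0.0499]
top blue_carton {'uv': [208.7, 181.9], 'confidence': 0.82} [0.6047 0.1181 0.0678]
top blue_pusher {'uv': [206.9, 169.0], 'confidence': 0.52} [0.6371 0.1244 0.0692]
top orange_dispenser {'uv': [312.7, 216.4], 'confidence': 0.76} [ 0.528  -0.1421  0.0693]
[{'extent': [175.7, 137.8, 43.4, 94.3], 'confidence': 0.76}]
side tcp px [ 51.13923781 112.59062974]
side blue_dispenser {'uv': [238.1, 182.0], 'confidence': 0.79} [0.5742 0.1171 0.0188]
side blue_key_top {'uv': [213.8, 166.9
[... 780 characters left out ...]
.76} [ 0.5133 -0.1537  0.0271]
[{'extent': [206.0, 146.2, 64.4, 56.8], 'confidence': 0.62}]
register [[[0.36, 0.58, 0.11], [0.36, 0.54, 0.11], [0.35, 0.52, 0.06], [0.35, 0.5, -0.0], [0.35, 0.45, -0.0], [0.35, 0.4, -0.0]], [[0.3, 0.57, 0.11], [0.3, 0.53, 0.11], [0.3, 0.49, 0.1], [0.29, 0.48, 0.03], [0.29, 0.44, -0.0], [0.29, 0.39, -0.0]], [[0.25, 0.57, 0.11], [0.25, 0.53, 0.11], [0.25, 0.48, 0.11], [0.24, 0.45, 0.07], [0.22, 0.44, 0.0], [0.22, 0.39, -0.0]], [[0.22, 0.51, 0.2], [0.19, 0.52, 0.11], [0.19, 0.48, 0.11], [0.19, 0.43, 0.1], [0.17, 0.42, 0.04], [0.16, 0.38, -0.0]], [[0.14, 0.56, 0.11], [0.14, 0.51, 0.11], [0.14, 0.47, 0.11], [0.14, 0.43, 0.11], [0.13, 0.4, 0.07], [0.1, 0.38, -0.0]]]
```

View pics/topz.png

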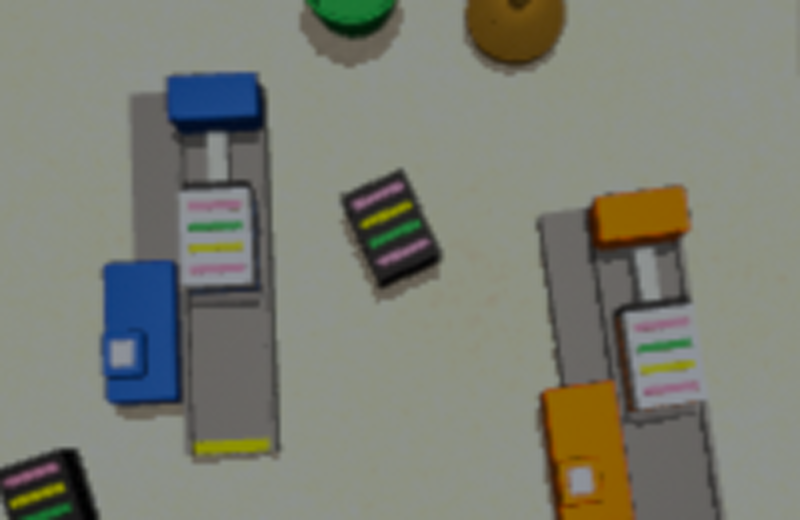

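```bash
cat > fit.py <<'E'
from h import *
from scipy.optimize import least_squares
def seg(C,img,z0,z1,cond):
    m=(C[...,2]>z0)&(C[...,2]<z1)&cond&(np.abs(C[...,0]-.58)<.2)&(np.abs(C[...,1]-.14)<.12); return C[m][:,:2]
def fit(C,img,verbose=True):
    i=img.astype(int); r,g,b=i[...,0],i[...,1],i[...,2]
    blue=(b>1.6*r)&(b>60)&(b>1.2*g)
    A=seg(C,i,.04,.0485,blue); B=seg(C,i,.06,.07,blue); 
    yel=(r>1.5*b)&(g>1.5*b)&(r>90); Y=seg(C,i,.012,.027,yel&(C[...,0]<.55)&(C[...,1]<.17))
    out=[]
    for n,S in(('keyhouse',A),('springhouse',B),('yellow',Y)):
        rr=cv2.minAreaRect(S.astype(np.float32)*1000); out.append(rr)
        if verbose: print(n,len(S),rr)
    return A,B,Y
E
python3 - <<'E'
from fit import *
for n in['top','side']:
    p=ctrl.get_image(n); print(n); C=cloud(p);A,B,Y=fit(C,p['img'])
E
```

```text
top
keyhouse 502 ((553.8173828125, 179.693603515625), (88.7762680053711, 44.675201416015625), 5.119539260864258)
springhouse 261 ((622.55029296875, 152.8081817626953), (59.228065490722656, 201.736572265625), 79.55052947998047)
yellow 69 ((483.372802734375, 121.76680755615234), (8.964326858520508, 49.00804901123047), 5.224957466125488)
side
keyhouse 224 ((610.3673095703125, 155.22311401367188), (73.18592071533203, 218.427978515625), 65.95781707763672)
springhouse 102 ((640.9199829101562, 168.0474395751953), (54.353736877441406, 177.8121337890625), 64.70523834228516)
yellow 36 ((483.540283203125, 127.71331787109375), (11.421708106994629, 48.70781707763672), 6.991042137145996)
```

```bash
python3 - <<'E'
from h import *
o=ctrl.get_obs(); print(R.from_rotvec(o['tool_rot']).as_matrix().round(3),o['tool_pos'])
p=ctrl.get_image('wrist'); C=cloud(p,o); print(p['range_z'][::48,::64].round(2))
D=C.reshape(-1,3); 
m=(p['range_z'].ravel()>.05)&(D[:,2]>.13)
im=p['img'].reshape(-1,3).astype(int); m&=(im[:,2]>1.8*im[:,0])&(im[:,2]>40)
Q=D[m]; print(len(Q)); 
for z in np.arange(.1,.5,.05):
    S=Q[(Q[:,2]>z)&(Q[:,2]<z+.05)]
    if len(S): print(z.round(2),len(S),S.min(0).round(3),S.max(0).round(3))
for n in ['side','top']:
    q=ctrl.get_image(n); C=cloud(q); m=(C[...,2]>.13)&(C[...,1]>.15)&(C[...,0]>-.1)&(q['range_z']>0); S=C[m]
    for z in np.arange(.1,.6,.05):
        T=S[(S[:,2]>z)&(S[:,2]<z+.05)]
        if len(T): print(n,z.round(2),len(T),T.min(0).round(3),T.max(0).round(3))
E
```

```text
[[-0.92   0.392 -0.   ]
 [ 0.392  0.92  -0.   ]
 [ 0.    -0.    -1.   ]] [0.24498479 0.57495756 0.23128846]
[[0.32 0.23 0.23 0.23 0.23 0.16 0.09 0.07]
 [0.34 0.24 0.24 0.24 0.24 0.12 0.08 0.06]
 [0.25 0.25 0.25 0.25 0.16 0.1  0.07 0.05]
 [0.37 0.26 0.26 0.26 0.12 0.08 0.06 0.  ]
 [0.39 0.39 0.27 0.16 0.1  0.07 0.05 0.  ]
 [0.41 0.41 0.41 0.12 0.08 0.06 0.   0.  ]
 [0.43 0.09 0.09 0.1  0.07 0.05 0.   0.  ]
 [0.07 0.09 0.07 0.07 0.06 0.   0.   0.  ]]
75314
0.15 3511 [0.126 0.487 0.164] [0.232 0.663 0.2  ]
0.2 8753 [0.139 0.492 0.2  ] [0.233 0.662 0.25 ]
0.25 24562 [0.157 0.502 0.25 ] [0.256 0.66  0.3  ]
0.3 38488 [0.176 0.548 0.3  ] [0.234 0.659 0.337]
side 0.1 437 [0.104 0.474 0.13 ] [1.066 1.514 0.15 ]
side 0.15 3218 [0.102 0.473 0.15 ] [0.996 1.76  0.2  ]
side 0.2 1696 [0.122 0.477 0.2  ] [0.747 1.573 0.25 ]
side 0.25 1109 [0.145 0.488 0.25 ] [0.287 0.684 0.3  ]
side 0.3 1223 [0.167 0.494 0.3  ] [0.3   0.677 0.35 ]
side 0.35 663 [0.192 0.503 0.35 ] [0.301 0.697 0.4  ]
side 0.4 594 [0.208 0.535 0.4  ] [0.281 0.593 0.45 ]
side 0.45 292 [0.176 0.405 0.45 ] [0.308 0.565 0.5  ]
side 0.5 1009 [0.175 0.373 0.5  ] [0.311 0.561 0.55 ]
side 0.55 188 [0.212 0.427 0.55 ] [0.276 0.517 0.562]
top 0.1 22 [0.222 0.471 0.141] [0.247 0.484 0.15 ]
top 0.15 374 [0.197 0.47  0.15 ] [0.26  0.529 0.2  ]
top 0.2 243 [0.223 0.478 0.2  ] [0.269 0.506 0.242]
```

```bash
python3 - <<'E'
from h import *
o=ctrl.get_obs()
p=ctrl.get_image('wrist'); C=cloud(p,o).reshape(-1,3)
im=p['img'].reshape(-1,3).astype(int); m=(p['range_z'].ravel()>.04)&(C[:,2]>.13)&(im[:,2]>1.8*im[:,0])&(im[:,2]>40)
Q=C[m]; c=np.median(Q,0); 
for _ in range(4):
    n=np.linalg.svd(Q-Q.mean(0),full_matrices=False)[2][2]; d=(Q-Q.mean(0))@n; mm=Q.mean(0); Q=Q[abs(d)<max(.003,1.5*d.std())]
print(mm,n,d.std(),len(Q)); print('tcp dist',(o['tool_pos']-mm)@n)
T=R.from_rotvec(o['tool_rot']).as_matrix()
for y in(-.057,.057):
  for x in(-.038,0,.038,.08): 
    for z in(0,-.08,-.15): print(x,y,z,((o['tool_pos']+T@[x,y,z]-mm)@n).round(3))
E
```

```text
[0.1992769  0.60794039 0.28820744] [-0.83812068 -0.45798566  0.29631547] 0.00035583580874037706 75322
tcp dist -0.04009032106140075
-0.038 -0.057 0 -0.02
-0.038 -0.057 -0.08 0.004
-0.038 -0.057 -0.15 0.025
0 -0.057 0 0.003
0 -0.057 -0.08 0.026
0 -0.057 -0.15 0.047
0.038 -0.057 0 0.025
0.038 -0.057 -0.08 0.049
0.038 -0.057 -0.15 0.07
0.08 -0.057 0 0.05
0.08 -0.057 -0.08 0.074
0.08 -0.057 -0.15 0.094
-0.038 0.057 0 -0.105
-0.038 0.057 -0.08 -0.082
-0.038 0.057 -0.15 -0.061
0 0.057 0 -0.083
0 0.057 -0.08 -0.059
0 0.057 -0.15 -0.038
0.038 0.057 0 -0.06
0.038 0.057 -0.08 -0.037
0.038 0.057 -0.15 -0.016
0.08 0.057 0 -0.036
0.08 0.057 -0.08 -0.012
0.08 0.057 -0.15 0.009
```

```bash
python3 - <<'E'
from h import *
p=ctrl.get_image('side'); cv2.imwrite('pics/sz.png',cv2.resize(p['img'][0:210,0:150],None,fx=4,fy=4,interpolation=cv2.INTER_CUBIC)[:590,:,::-1])
C=cloud(p); print(C[20:150:15,0:90:12].round(2).tolist())
E
```

```text
[[[0.21, 0.43, 0.55], [0.23, 0.45, 0.54], [0.27, 0.51, 0.51], [0.54, 1.5, 0.18], [0.6, 1.5, 0.16], [0.79, 1.95, -0.01], [0.85, 1.94, -0.02], [0.92, 1.94, -0.05]], [[0.19, 0.38, 0.54], [0.22, 0.42, 0.52], [0.25, 0.47, 0.49], [0.62, 1.95, -0.05], [0.68, 1.94, -0.07], [0.75, 1.95, -0.09], [0.79, 1.84, -0.07], [0.84, 1.78, -0.07]], [[0.17, 0.39, 0.51], [0.04, -0.52, 0.84], [0.25, 0.54, 0.43], [0.58, 1.94, -0.13], [0.65, 1.95, -0.15], [0.72, 1.94, -0.17], [0.72, 1.71, -0.1], [0.74, 1.59, -0.07]], [[0.37, 1.94, -0.14], [0.21, 0.56, 0.4], [0.23, 0.54, 0.4], [0.26, 0.54, 0.39], [0.6, 1.89, -0.21], [0.65, 1.83, -0.21], [0.7, 1.78, -0.21], [0.71, 1.6, -0.15]], [[0.18, 0.67, 0.33], [0.2, 0.64, 0.33], [0.22, 0.59, 0.34], [0.24, 0.54, 0.35], [0.27, 0.53, 0.35], [0.29, 0.51, 0.35], [0.61, 1.59, -0.2], [0.67, 1.54, -0.21]], [[0.16, 0.68, 0.28], [0.18, 0.64, 0.29], [0.21, 0.6, 0.29], [0.22, 0.52, 0.33], [0.25, 0.53, 0.31], [0.27, 0.5, 0.31], [0.68, 1.95, -0.48], [0.75, 1.95, -0.51]], [[0.14, 0.68, 0.24], [0.16, 0.64, 0.25], [0.19, 0.61, 0.25], [0.21, 0.57, 0.26], [0.23, 0.53, 0.27], [0.26, 0.5, 0.27], [0.63, 1.95, -0.58], [0.69, 1.89, -0.58]], [[0.12, 0.69, 0.19], [0.14, 0.65, 0.2], [0.17, 0.61, 0.21], [0.19, 0.57, 0.21], [0.21, 0.54, 0.22], [0.24, 0.5, 0.23], [0.3, 0.66, 0.11], [0.61, 1.73, -0.59]], [[0.1, 0.75, 0.11], [0.13, 0.73, 0.11], [0.15, 0.63, 0.15], [0.17, 0.58, 0.17], [0.2, 0.54, 0.17], [0.22, 0.5, 0.18], [0.25, 0.48, 0.18], [0.29, 0.55, 0.11]]]
```

View pics/sz.png

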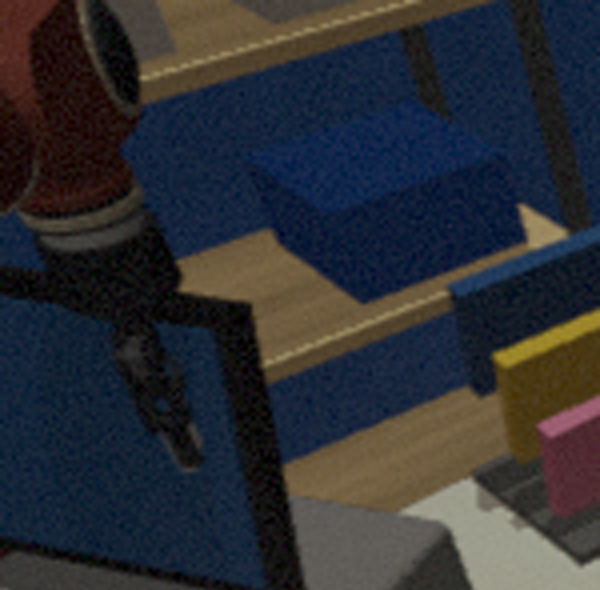

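>>> {"api": "apply_moves", "payload": {
  "deltas": [
    [0,0,-0.01,0,1],
    [0,0,-0.02,0,1],
    [0,0,-0.025,0,1],
    [0,0,-0.025,0,1],
    [0,0,-0.025,0,1],
    [0,0,-0.025,0,1],
    [0,0,-0.025,0,1],
    [0,0,-0.02,0,1]
  ],
  "grip_force": 30
}}

```text
t: 2.4
tool_pos: [0.2449, 0.5748, 0.4228]
tool_rot: [0.628, 3.075, 0.013]
contact_force: [-0.4, 0.3, -0.3]
opening: 0.0854
```

```bash
cat > plan.py <<'E'
from h import *
DO=np.array([.5984,.1310]); DY=np.deg2rad(5.1)
def d2w(x,y): 
    c,s=np.cos(DY),np.sin(DY); return DO+[c*x-s*y,s*x+c*y]
def w2d(P):
    c,s=np.cos(DY),np.sin(DY); v=np.asarray(P)[:2]-DO; return np.array([c*v[0]+s*v[1],-s*v[0]+c*v[1]])
def go(tgt,o=None):
    o=o or ctrl.get_obs(); T=R.from_rotvec(o['tool_rot']).as_matrix(); return T.T@(np.asarray(tgt)-o['tool_pos'])
def yawerr(ang,o=None):
    # turn about tool z to bring tool y (mod 180) to world angle ang
    o=o or ctrl.get_obs(); T=R.from_rotvec(o['tool_rot']).as_matrix(); a=np.arctan2(T[1,1],T[0,1])
    e=-(ang-a); return (e+np.pi/2)%np.pi-np.pi/2
E
python3 - <<'E'
from plan import *
o=ctrl.get_obs(); print(o['t'],o['tool_pos'],o['contact_force'],o['q'].round(3))
th=np.deg2rad(38); A=d2w(-.055,.062);B=d2w(-.055-.062*np.tan(th),0); M=(A+B)/2
print(A,B,M, go([*M,.20]), yawerr(np.pi/2-th+DY))
E
```

```text
2.4 [0.24485971 0.57477362 0.42279086] [-0.35372565  0.2861412  -0.25385162] [ 1.049  0.004  1.35  -0.     1.779 -0.119]
[0.53810629 0.18786536] [0.4953698 0.1218048] [0.51673805 0.15483508] [-0.41449453 -0.28168078  0.22079898] 0.17144588795868554
```

>>> {"api": "apply_moves", "payload": {
  "deltas": [
    [-0.05,-0.034,0,0,1],
    [-0.05,-0.034,0,0,1],
    [-0.05,-0.034,0,0,1],
    [-0.05,-0.034,0,0,1],
    [-0.05,-0.034,0,0,1],
    [-0.05,-0.034,0.015,0,1],
    [-0.05,-0.034,0.015,0,1],
    [-0.05,-0.034,0.015,0,1]
  ]
}}

```text
t: 3.4
tool_pos: [0.5126, 0.1637, 0.3971]
tool_rot: [0.609, 3.056, 0.046]
contact_force: [0.8, 0.0, -0.2]
opening: 0.0855
```

```bash
python3 - <<'E'
from plan import *
o=ctrl.get_obs(); print(o['t'],o['tool_pos'],o['contact_force'],o['q'].round(3))
th=np.deg2rad(38); A=d2w(-.055,.062);B=d2w(-.055-.062*np.tan(th),0); M=(A+B)/2
print(go([*M,.16]), yawerr(np.pi/2-th+DY))
E
```

```text
3.4 [0.51258058 0.16371945 0.39706773] [ 0.8467471   0.03005848 -0.23105431] [ 0.161 -0.223  1.602  0.019  1.729 -1.013]
[-0.00274453 -0.01470349  0.23679864] 0.180863546373071
```

>>> {"api": "apply_moves", "payload": {
  "deltas": [
    [-0.003,-0.015,0.02,0,0.5],
    [0,0,0.03,0.09,0.5],
    [0,0,0.03,0.09,0.5],
    [0,0,0.03,0,0.5],
    [0,0,0.03,0,0.5],
    [0,0,0.03,0,0.5],
    [0,0,0.02,0,0.5],
    [0,0,0,0,0.5]
  ]
}}

```text
t: 4.4
tool_pos: [0.522, 0.1482, 0.2158]
tool_rot: [0.9, 2.969, 0.06]
contact_force: [0.9, -0.2, 0.8]
opening: 0.0641
```

```bash
python3 - <<'E'
from plan import *
from fit import fit
o=ctrl.get_obs(); print(o['t'],o['tool_pos'],o['opening'],o['contact_force'],o['q'].round(3), R.from_rotvec(o['tool_rot']).as_matrix().round(3))
p=ctrl.get_image('wrist'); save(p,'w1.png'); C=cloud(p,o); np.save('w1C.npy',C); cv2.imwrite('w1i.png',p['img'])
try: fit(C,p['img'])
except Exception as e: print(e)
for t in ['blue_key_top','blue_chute_end','blue_carton','blue_gate']:
    for d in ctrl.spot_point(p,t)[:2]:
        u,v=np.round(d['uv']).astype(int); print(t,d,C[v,u].round(4) if 0<=v<384 and 0<=u<512 else '')
th=np.deg2rad(38); A=d2w(-.055,.062);B=d2w(-.055-.062*np.tan(th),0); M=(A+B)/2
print(go([*M,.12]), yawerr(np.pi/2-th+DY))
E
```

```text
4.4 [0.52204559 0.14820001 0.21584288] 0.06410674762330555 [ 0.86986971 -0.16054984  0.78629775] [ 0.13  -0.172  1.855  0.019  1.408 -0.855] [[-0.831  0.554  0.048]
 [ 0.556  0.831  0.026]
 [-0.026  0.048 -0.999]]
keyhouse 2080 ((599.3134765625, 165.49374389648438), (174.69541931152344, 86.41309356689453), 4.973979473114014)
springhouse 431 ((622.389404296875, 156.4242706298828), (31.891555786132812, 208.45713806152344), 69.4222640991211)
yellow 260 ((484.6351013183594, 123.36042785644531), (8.70312786102295, 48.56687927246094), 3.9234249591827393)
blue_chute_end {'uv': [212.4, 151.2], 'confidence': 0.74} [ 4.792e-01  1.201e-01 -1.000e-04]
blue_carton {'uv': [273.1, 76.1], 'confidence': 0.93} [0.4485 0.2292 0.0495]
blue_carton {'uv': [217.9, 265.8], 'confidence': 0.84} [0.6067 0.0407 0.0369]
blue_gate {'uv': [261.8, 214.6], 'confidence': 0.74} [0.5826 0.1289 0.0265]
[ 0.0120131  -0.00334201  0.0979971 ] -0.013742236635294613
```

View pics/w1.png

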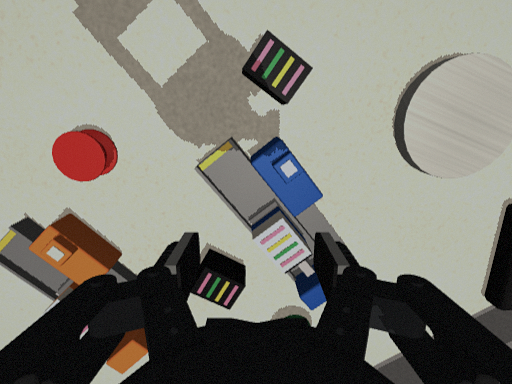

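```bash
python3 - <<'E'
from plan import *
from h import *
C=np.load('w1C.npy'); i=cv2.imread('w1i.png').astype(int); r,g,b=i[...,0],i[...,1],i[...,2]
blue=(b>1.6*r)&(b>60)&(b>1.2*g); box=np.zeros(blue.shape,bool); box[125:215,240:330]=1
z=C[...,2]
for n,m in (('house',blue&box&(z>.04)&(z<.049)),('keytop',box&(z>.053)&(z<.063)),('inlay',box&(z>.05)&(z<.066)&(r>120))):
    S=C[m]; print(n,len(S),cv2.minAreaRect(S[:,:2].astype(np.float32)*1000),S.mean(0).round(4))
# carton top
box[:]=0; box[205:290,240:320]=1
m=box&(z>.062)&(z<.08)&(r>60); S=C[m]; print('carton top',len(S),cv2.minAreaRect(S[:,:2].astype(np.float32)*1000),S.mean(0), w2d(S.mean(0)))
print(d2w(-.055,.062),d2w(-.04,.053),d2w(-.1155,0),d2w(.015,0))
E
```

```text
house 2060 ((555.3088989257812, 175.18878173828125), (88.95042419433594, 59.82566452026367), 3.926586389541626) [0.556  0.1803 0.0458]
keytop 567 ((556.563232421875, 181.199951171875), (34.496742248535156, 75.21735382080078), 61.41230010986328) [0.5392 0.1898 0.0589]
inlay 171 ((539.8331909179688, 190.24546813964844), (16.601045608520508, 13.882072448730469), 5.826836585998535) [0.5397 0.1903 0.0597]
carton top 1751 ((615.603515625, 134.46270751953125), (67.15355682373047, 44.465694427490234), 4.346518039703369) [0.61075307 0.13488937 0.07056677] [0.01264991 0.00277586]
[0.53810629 0.18786536] [0.55384696 0.1802344 ] [0.48335726 0.12073271] [0.61334062 0.13233341]
```

```bash
sed -i 's/^DO=.*/DO=np.array([.599,.132]); DY=np.deg2rad(4.8)/' plan.py; python3 - <<'E'
from plan import *
o=ctrl.get_obs()
th=np.deg2rad(38); A=d2w(-.055,.062);B=d2w(-.055-.062*np.tan(th),0); M=(A+B)/2
print(A,B,M,go([*M,.095]), yawerr(np.pi/2-th+DY))
E
```

```text
[0.53900487 0.18918028] [0.49592307 0.12334439] [0.51746397 0.15626233] [ 0.01294178 -0.00303351  0.12302921] -0.008506248879311507
```

>>> {"api": "apply_moves", "payload": {
  "deltas": [
    [0.002,0,0.015,0,0.5],
    [0.002,0,0.018,0,0.5],
    [0.002,-0.001,0.018,0,0.5],
    [0.002,-0.001,0.018,0,0.5],
    [0.002,0,0.018,0,0.5],
    [0.002,0,0.016,0,0.5],
    [0.001,0,0.012,0,0.5],
    [0,0,0.005,-0.01,0.5]
  ]
}}

```text
t: 5.65
tool_pos: [0.5166, 0.1576, 0.089]
tool_rot: [0.883, 2.971, 0.061]
contact_force: [-1.0, -0.6, 0.4]
opening: 0.0643
```

```bash
python3 - <<'E'
from plan import *
o=ctrl.get_obs(); print(o['t'],o['tool_pos'],o['opening'],o['contact_force'],o['q'].round(3), R.from_rotvec(o['tool_rot']).as_matrix().round(3))
p=ctrl.get_image('wrist'); save(p,'w2.png'); C=cloud(p,o); np.save('w2C.npy',C); 
q=ctrl.get_image('side'); cv2.imwrite('pics/s2.png',cv2.resize(q['img'][90:240,150:320],None,fx=4,fy=4,interpolation=cv2.INTER_CUBIC)[:,:,::-1])
th=np.deg2rad(38); A=d2w(-.055,.062);B=d2w(-.055-.062*np.tan(th),0); M=(A+B)/2
T=R.from_rotvec(o['tool_rot']).as_matrix()
h=o['opening']/2+.00725
for s in(1,-1): X=o['tool_pos']+T@[0,s*h,0]; print('finger',s,X,w2d(X))
print(go([*M,.095]), yawerr(np.pi/2-th+DY))
E
```

```text
5.65 [0.51660013 0.15763153 0.08898064] 0.06430636255513436 [-1.02724802 -0.61830532  0.36055765] [ 0.149 -0.054  1.969  0.019  1.172 -0.851] [[-0.837  0.545  0.051]
 [ 0.547  0.837  0.026]
 [-0.029  0.05  -0.998]]
finger 1 [0.53807702 0.1906089  0.09094203] [-0.05580505  0.06350125]
finger -1 [0.49512323 0.12465417 0.08701926] [-0.10412714  0.00137211]
[-0.00151976 -0.00041694 -0.00557728] 0.001792497381872149
```

View pics/w2.png

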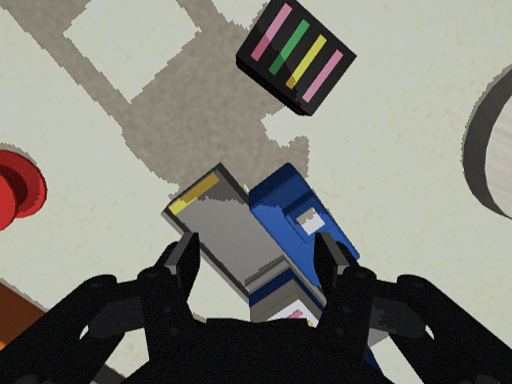

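View pics/s2.png

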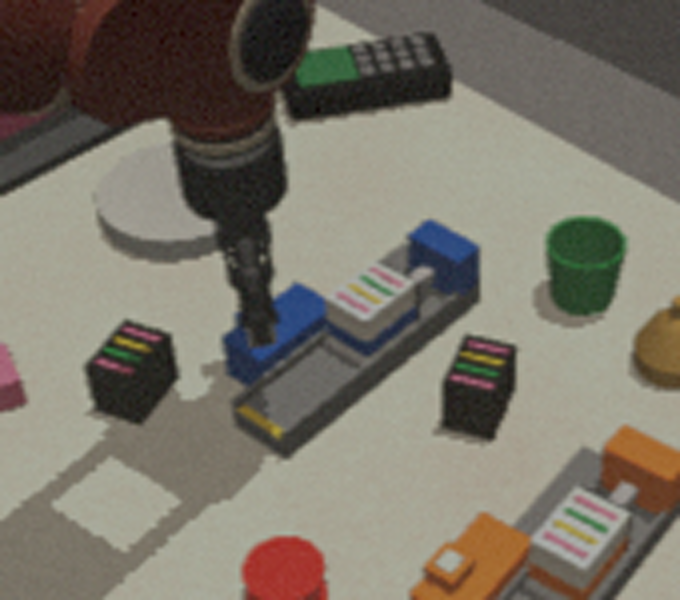

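>>> {"api": "apply_moves", "payload": {
  "deltas": [
    [0,-0.001,0.004,0,0.5],
    [0,-0.001,0.005,0,0.5],
    [0.001,0,0.005,0,0.5],
    [0,0,0.005,0,0.5],
    [0,0,0.004,0,0.5],
    [0,0,0.003,0,0.5],
    [0,0,0.002,0,0.5],
    [0,0,0,0,0.5]
  ]
}}

```text
t: 6.75
tool_pos: [0.5179, 0.1573, 0.0615]
tool_rot: [0.883, 2.967, 0.064]
contact_force: [-0.2, -1.3, 0.1]
opening: 0.0641
```

```bash
cat > st.py <<'E'
from plan import *
def st():
    o=ctrl.get_obs(); print(o['t'],o['tool_pos'].round(4),o['opening'].round(4),o['contact_force'].round(2),o['wrist_torque'].round(3))
    T=R.from_rotvec(o['tool_rot']).as_matrix(); print(T.round(3).tolist())
    h=o['opening']/2+.00725
    for s in(1,-1): X=o['tool_pos']+T@[0,s*h,0]; print('finger',s,X[2].round(4),w2d(X).round(4))
    return o
E
python3 -c "
from st import *
st()"
```

```text
Traceback (most recent call last):
  File "st.py", line 3, in st
    o=ctrl.get_obs(); print(o['t'],o['tool_pos'].round(4),o['opening'].round(4),o['contact_force'].round(2),o['wrist_torque'].round(3))
                                                          ^^^^^^^^^^^^^^^^^^
AttributeError: 'float' object has no attribute 'round'
```

>>> {"api": "apply_moves", "payload": {
  "deltas": [
    [0,0,0.002,0,0.5],
    [0,0,0.002,0,0.5],
    [0,0,0.002,0,0.5],
    [0,0,0.001,0,0.5],
    [0,0,0.001,0,0.5],
    [0,0,0,0,0.5],
    [0,0,0,0,0.5],
    [0,0,0,0,0.5]
  ]
}}

```text
t: 7.75
tool_pos: [0.5187, 0.1576, 0.0534]
tool_rot: [0.883, 2.966, 0.064]
contact_force: [-1.1, 0.2, 0.2]
opening: 0.0641
```

```bash
sed -i "s/o\['opening'\].round(4),/round(o['opening'],4),/" st.py
python3 - <<'E'
from st import *
st()
q=ctrl.get_image('side'); cv2.imwrite('pics/s3.png',cv2.resize(q['img'][110:220,170:300],None,fx=6,fy=5,interpolation=cv2.INTER_CUBIC)[:,:,::-1])
E
```

```text
7.75 [0.5187 0.1576 0.0534] 0.0641 [-1.15  0.16  0.24] [0.007 0.021 0.023]
[[-0.836, 0.545, 0.056], [0.547, 0.837, 0.027], [-0.033, 0.053, -0.998]]
finger 1 0.0555 [-0.0537  0.0632]
finger -1 0.0513 [-0.1019  0.0013]
```

View pics/s3.png

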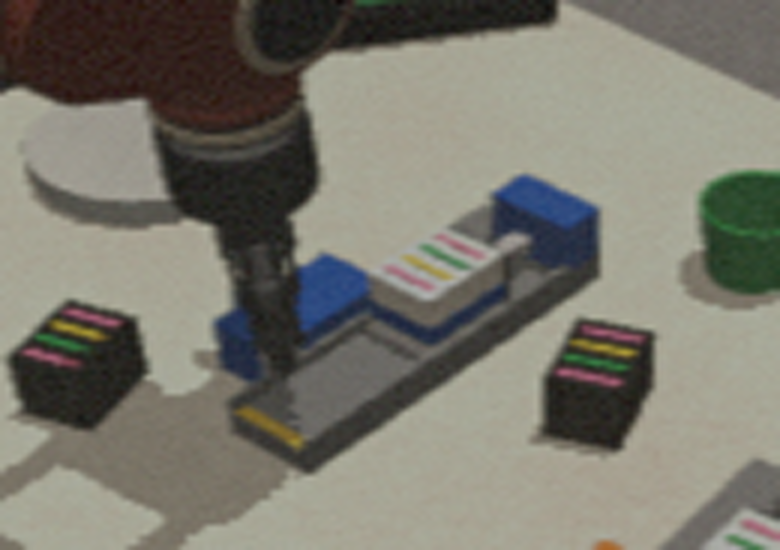

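>>> {"api": "apply_moves", "payload": {
  "deltas": [
    [0,0,0.002,0,0.5],
    [0,0,0.002,0,0.5],
    [0,0,0.002,0,0.5],
    [0,0,0,0,0.5],
    [0,0,0,0,0.5],
    [0,0,0,0,0.5],
    [0,0,0,0,0.5],
    [0,0,0,0,0.5]
  ]
}}

```text
t: 8.8
tool_pos: [0.5192, 0.1578, 0.0476]
tool_rot: [0.882, 2.966, 0.064]
contact_force: [-0.8, -0.0, 0.7]
opening: 0.0639
```

```bash
python3 -c "
from st import *
st()"
```

```text
8.8 [0.5192 0.1578 0.0476] 0.0639 [-0.79 -0.02  0.7 ] [-0.034  0.141  0.101]
[[-0.836, 0.545, 0.056], [0.547, 0.837, 0.026], [-0.033, 0.053, -0.998]]
finger 1 0.0497 [-0.0534  0.0632]
finger -1 0.0456 [-0.1014  0.0015]
```

>>> {"api": "apply_moves", "payload": {
  "deltas": [
    [0,0,0.002,0,0.5],
    [0,0,0.002,0,0.5],
    [0,0,0,0,0.5],
    [0,0,0,0,0.5],
    [0,0,0,0,0.5],
    [0,0,0,0,0.5],
    [0,0,0,0,0.5],
    [0,0,0,0,0.5]
  ]
}}

```text
t: 9.8
tool_pos: [0.5193, 0.1578, 0.0439]
tool_rot: [0.882, 2.967, 0.063]
contact_force: [-2.3, -1.0, 3.4]
opening: 0.064
```

```bash
python3 - <<'E'
from st import *
st()
p=ctrl.get_image('wrist'); save(p,'w4.png')
q=ctrl.get_image('side'); cv2.imwrite('pics/s4.png',cv2.resize(q['img'][110:220,170:300],None,fx=6,fy=5,interpolation=cv2.INTER_CUBIC)[:,:,::-1])
o=st()
E
```

```text
9.8 [0.5193 0.1578 0.0439] 0.064 [-2.28 -0.97  3.36] [-0.05   0.265  0.076]
[[-0.837, 0.545, 0.056], [0.547, 0.837, 0.026], [-0.032, 0.052, -0.998]]
finger 1 0.0459 [-0.0532  0.0633]
finger -1 0.0418 [-0.1013  0.0014]
9.9 [0.5193 0.1578 0.0439] 0.0638 [-2.32 -1.52  3.85] [-0.019  0.316  0.073]
[[-0.837, 0.545, 0.056], [0.547, 0.837, 0.026], [-0.032, 0.052, -0.998]]
finger 1 0.0459 [-0.0533  0.0632]
finger -1 0.0418 [-0.1013  0.0015]
```

View pics/w4.png

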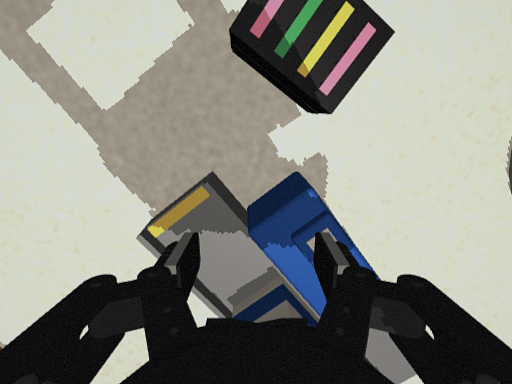

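View pics/s4.png

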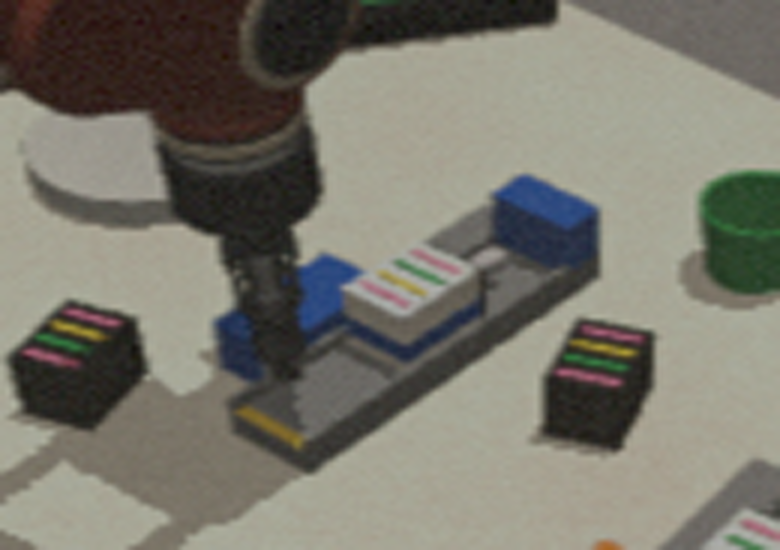

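The gate has dropped and the carton is moving, so I'll press the key a bit deeper while it slides toward the waiting finger.

>>> {"api": "apply_moves", "payload": {
  "deltas": [
    [0,0,0.0015,0,0.5],
    [0,0,0.0015,0,0.5],
    [0,0,0.0005,0,0.5],
    [0,0,0,0,0.5],
    [0,0,0,0,0.5],
    [0,0,0,0,0.5],
    [0,0,0,0,0.5],
    [0,0,0,0,0.5]
  ]
}}

```text
t: 10.9
tool_pos: [0.5195, 0.1578, 0.0404]
tool_rot: [0.882, 2.967, 0.063]
contact_force: [-1.7, -0.7, 4.1]
opening: 0.0641
```

```bash
python3 - <<'E'
from st import *
st()
q=ctrl.get_image('side'); cv2.imwrite('pics/s5.png',cv2.resize(q['img'][110:220,170:300],None,fx=6,fy=5,interpolation=cv2.INTER_CUBIC)[:,:,::-1])
E
```

```text
10.9 [0.5195 0.1578 0.0404] 0.0641 [-1.73 -0.67  4.07] [-0.051  0.353  0.086]
[[-0.837, 0.545, 0.055], [0.547, 0.837, 0.026], [-0.032, 0.052, -0.998]]
finger 1 0.0425 [-0.053   0.0634]
finger -1 0.0384 [-0.1012  0.0014]
```

View pics/s5.png

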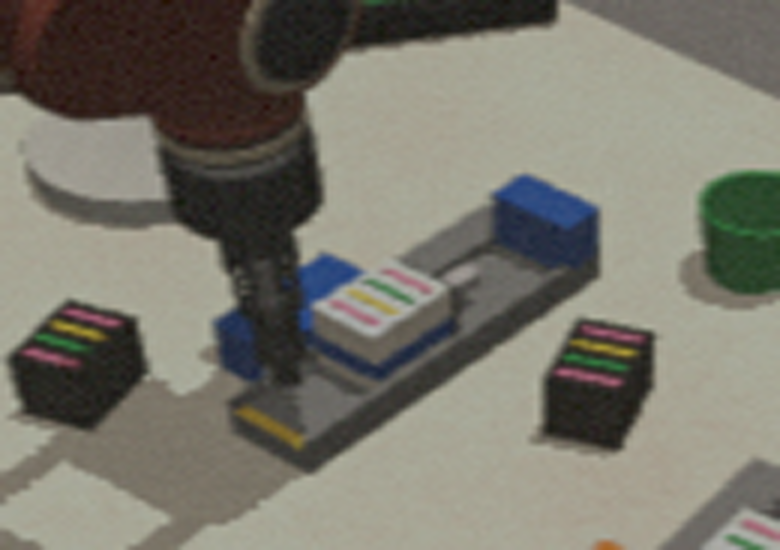

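>>> {"api": "apply_moves", "payload": {
  "deltas": [
    [0,0,0.001,0,0.5],
    [0,0,0.0005,0,0.5],
    [0,0,0,0,0.5],
    [0,0,0,0,0.5],
    [0,0,0,0,0.5],
    [0,0,0,0,0.5],
    [0,0,0,0,0.5],
    [0,0,0,0,0.5]
  ]
}}

```text
t: 11.95
tool_pos: [0.5196, 0.1579, 0.0402]
tool_rot: [0.882, 2.968, 0.062]
contact_force: [-4.0, -0.5, 4.9]
opening: 0.064
```

```bash
python3 - <<'E'
from st import *
st()
q=ctrl.get_image('side'); cv2.imwrite('pics/s6.png',cv2.resize(q['img'][110:220,170:300],None,fx=6,fy=5,interpolation=cv2.INTER_CUBIC)[:,:,::-1])
E
```

```text
11.95 [0.5196 0.1579 0.0402] 0.064 [-3.96 -0.54  4.94] [-0.012  0.462  0.122]
[[-0.837, 0.544, 0.054], [0.546, 0.837, 0.026], [-0.031, 0.051, -0.998]]
finger 1 0.0423 [-0.0529  0.0634]
finger -1 0.0382 [-0.101   0.0015]
```

View pics/s6.png

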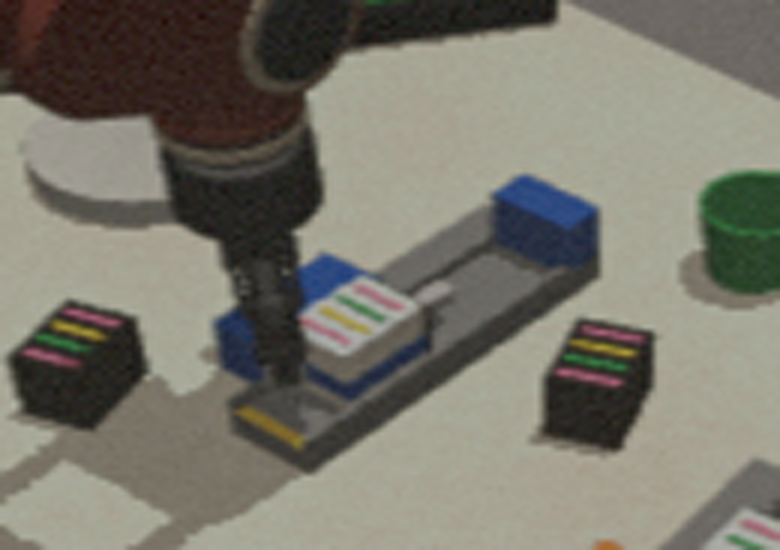

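>>> {"api": "apply_moves", "payload": {
  "deltas": [
    [0,0,0,0,0.5],
    [0,0,0,0,0.5],
    [0,0,0,0,0.5],
    [0,0,0,0,0.5],
    [0,0,0,0,0.5],
    [0,0,0,0,0.5],
    [0,0,0,0,0.5],
    [0,0,0.001,0,0.5]
  ]
}}

```text
t: 13.0
tool_pos: [0.5195, 0.1579, 0.04]
tool_rot: [0.883, 2.969, 0.062]
contact_force: [-8.6, -2.4, 14.3]
opening: 0.0642
```

```bash
python3 - <<'E'
from st import *
st()
q=ctrl.get_image('side'); cv2.imwrite('pics/s7.png',cv2.resize(q['img'][110:220,170:300],None,fx=6,fy=5,interpolation=cv2.INTER_CUBIC)[:,:,::-1])
p=ctrl.get_image('top'); cv2.imwrite('pics/t7.png',cv2.resize(p['img'][120:250,150:290],None,fx=5,fy=4,interpolation=cv2.INTER_CUBIC)[:,:,::-1])
o=ctrl.get_obs()
w=ctrl.get_image('wrist'); save(w,'w7.png'); 
for n,pp in (('side',q),('wrist',w)):
    C=cloud(pp,o); i=pp['img'].astype(int); 
    D=np.stack([C[...,0]-DO[0],C[...,1]-DO[1]],-1); c,s=np.cos(DY),np.sin(DY); X=c*D[...,0]+s*D[...,1]; Y=-s*D[...,0]+c*D[...,1]; Z=C[...,2]
    m=(Z>.064)&(Z<.075)&(abs(Y)<.03)&(X>-.1)&(X<.06)&(i[...,0]>70)
    if m.sum()>10: print(n,m.sum(),'carton top x',np.percentile(X[m],[2,98]),'y',np.percentile(Y[m],[2,98]),'z',np.percentile(Z[m],[5,95]))
    m=(Z>.048)&(Z<.0665)&(abs(Y-.062)<.02)&(X>-.09)&(X<0)
    print(n,'near key',m.sum(), [ (X[m].mean(),Y[m].mean(),np.percentile(Z[m],[5,25,50,75,95])) if m.sum() else 0])
st()
E
```

```text
13.0 [0.5195 0.1579 0.04  ] 0.0642 [-8.59 -2.4  14.27] [-0.102  1.091 -0.003]
[[-0.837, 0.545, 0.053], [0.547, 0.837, 0.026], [-0.03, 0.051, -0.998]]
finger 1 0.042 [-0.0529  0.0635]
finger -1 0.038 [-0.1011  0.0015]
side 199 carton top x [-0.08961002 -0.02532117] y [-0.02083537  0.02233556] z [0.06556086 0.0725546 ]
side near key 4 [(np.float64(-0.04798451278541002), np.float64(0.06021716520595069), array([0.05040143, 0.05787332, 0.06183862, 0.06291447, 0.06345168]))]
wrist 3578 carton top x [-0.08800332 -0.05090187] y [-0.00695313  0.02346664] z [0.06594385 0.07203743]
wrist near key 1497 [(np.float64(-0.05950127016180033), np.float64(0.06353540122290012), array([0.04820365, 0.04871819, 0.04937016, 0.05657631, 0.06453436]))]
13.15 [0.5195 0.1579 0.0401] 0.064 [-6.63 -2.59 10.59] [-0.104  0.924 -0.013]
[[-0.837, 0.545, 0.053], [0.547, 0.837, 0.026], [-0.03, 0.051, -0.998]]
finger 1 0.0421 [-0.0529  0.0634]
finger -1 0.0381 [-0.1011  0.0015]
```

View pics/s7.png

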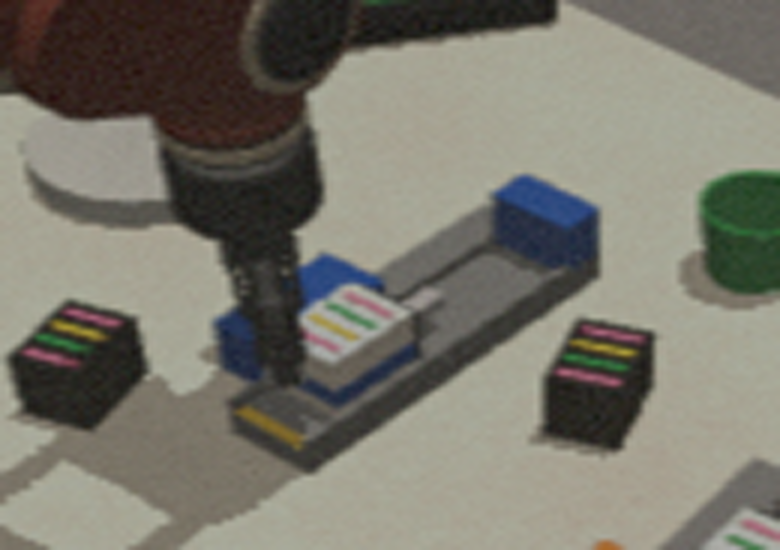

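View pics/w7.png

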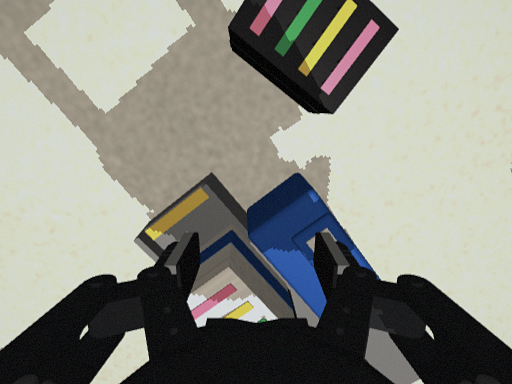

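>>> {"api": "apply_moves", "payload": {
  "deltas": [
    [0,0,0,0,0.5],
    [0,0,0,0,0.5],
    [0,0,0,0,0.5],
    [0,0,0,0,0.5],
    [0,0,0,0,0.5],
    [0,0,0,0,0.5],
    [0,0,0,0,0.5],
    [0,0,0.0005,0,0.5]
  ]
}}

```text
t: 14.15
tool_pos: [0.5195, 0.1579, 0.0402]
tool_rot: [0.884, 2.969, 0.062]
contact_force: [-5.8, -2.0, 10.2]
opening: 0.0639
```

```bash
python3 - <<'E'
from st import *
st()
a=ctrl.get_image('side')
for k in range(9): b=ctrl.get_image('top' if k<8 else 'side')
print('diff',np.abs(cv2.blur(a['img'],(3,3)).astype(int)-cv2.blur(b['img'],(3,3)))[140:200,210:270].max())
q=b; o=ctrl.get_obs(); w=ctrl.get_image('wrist')
for n,pp in (('side a',a),('side b',b),('wrist',w)):
    C=cloud(pp,o); i=pp['img'].astype(int)
    D=np.stack([C[...,0]-DO[0],C[...,1]-DO[1]],-1); c,s=np.cos(DY),np.sin(DY); X=c*D[...,0]+s*D[...,1]; Y=-s*D[...,0]+c*D[...,1]; Z=C[...,2]
    m=(Z>.064)&(Z<.075)&(abs(Y)<.03)&(X>-.1)&(X<.06)&(i[...,0]>70)
    print(n,m.sum(),'x',np.percentile(X[m],[2,98]),'y',np.percentile(Y[m],[2,98]),'z fit slope',np.linalg.lstsq(np.c_[X[m],Y[m],np.ones(m.sum())],Z[m],rcond=None)[0])
    m=(Z>.046)&(Z<.0665)&(abs(Y-.062)<.02)&(X>-.09)&(X<0)
    if n=='wrist': print('key z',np.percentile(Z[m],[5,25,50]))
cv2.imwrite('pics/s8.png',cv2.resize(q['img'][110:220,170:300],None,fx=6,fy=5,interpolation=cv2.INTER_CUBIC)[:,:,::-1])
st()
E
```

```text
14.15 [0.5195 0.1579 0.0402] 0.0639 [-5.81 -1.96 10.17] [-0.023  0.834 -0.033]
[[-0.836, 0.546, 0.052], [0.547, 0.837, 0.026], [-0.03, 0.05, -0.998]]
finger 1 0.0421 [-0.053   0.0633]
finger -1 0.0382 [-0.1011  0.0015]
diff 6
side a 197 x [-0.08919841 -0.02520577] y [-0.02099059  0.02215743] z fit slope [-0.00582354  0.04104535  0.0695464 ]
side b 199 x [-0.08913164 -0.02863747] y [-0.02035482  0.02231255] z fit slope [-0.01463587  0.04978631  0.06905083]
wrist 3595 x [-0.08804075 -0.05084045] y [-0.00715545  0.02347042] z fit slope [ 0.02311358 -0.07071899  0.07302913]
key z [0.0460819  0.04646922 0.04816536]
14.7 [0.5195 0.1579 0.0402] 0.0638 [-5.36 -2.3   7.95] [-0.097  0.68  -0.018]
[[-0.836, 0.546, 0.052], [0.547, 0.837, 0.026], [-0.03, 0.05, -0.998]]
finger 1 0.0422 [-0.0531  0.0633]
finger -1 0.0382 [-0.1011  0.0016]
```

View pics/s8.png

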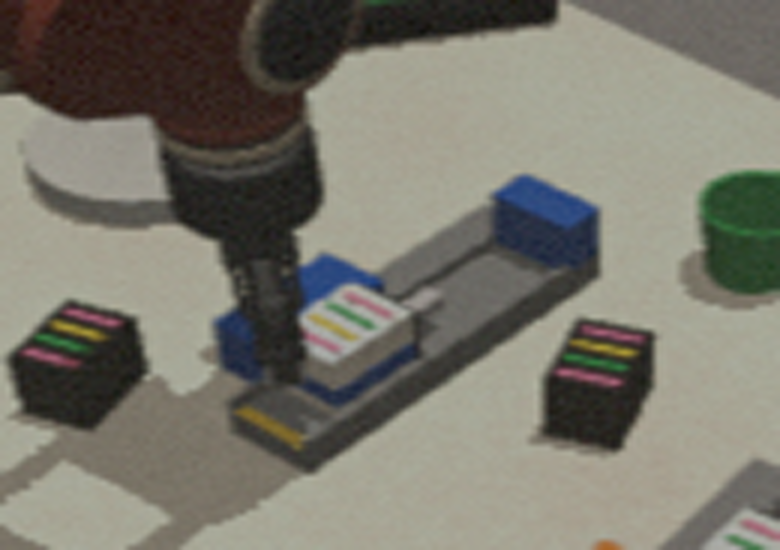

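```bash
python3 -c "
from station import ctrl
print(ctrl.finish_job())"
```

```text
the job is handed in; nothing more can be done
None
```

I pressed the blue key down with one finger and caught the blue-banded carton against the other, then handed the job in at about 15 s with both still held. No verdict was reported back.

**How it was done:** the second finger was already standing in the chute when the key went down. The carton slid out and ran into it.

**Last checks before handing in:**
- **Key:** its top measured about 48 mm high, down from 58 mm, so it is at or near full travel. The finger was pressing on it with about 8–10 N.
- **Carton:** its front stopped at about x −88 mm, roughly 73 mm out from its start. Its back is past the gate, and its front is about 30 mm short of the chute end.
- **At rest:** pictures 0.5 s apart showed no movement.
- **Level:** the side picture shows the carton standing flat. The fitted slopes of its top were small but differed between cameras, +0.05 against −0.07 across the chute. I take that as noise.
- **Forces:** the highest I read was about 14 N upward on the tool.

**What was off:**
- **Tool tilt:** the tool tilted about 3° during the early fast moves and stayed tilted. This left the key finger about 4 mm higher than the catching finger.
- **Camera disagreement:** the top and wrist cameras disagreed on the dispenser's position by about 2 mm, so I used a value in between.
- **Start position:** the gripper started across the register's screen. I lifted it straight up and no unusual force showed.

I saw no sign that the arm touched anything else, but I didn't check every other item on the counter at the end.

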